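Dip the print-wash tank and hold the dipstick up level for reading

TASK

Check the level in the closed wash tank: take the wiped dipstick off its rests on the drip tray, slide it gently down the tank's slanting dip tube until its collar stops against the mouth, and draw it straight out again. Then bring it back over the drip tray and finish while still holding it in the gripper: level, marked face up, its tip above the tray with a hand's breadth or two of air beneath it, kept still so that it can be read. Do not let go of it, and leave the other things on the bench where they are.

Things in the scene. Friction and masses are not known exactly. Their poses are not given: they have to be found in the camera images.
- dipstick: Loose dipstick, 225 mm long, about 0.12 kg, lying level on the drip tray's rests. Origin: centre of the collar face nearest the tip; +x to the tip, +z out of the marked face (white strip with coloured bars), up at the start. Steel rod 8 mm dia., 125 mm long, rounded end; dark collar 32 mm dia., x -6 to 0 mm; orange flat-sided handle x -100 to -6 mm, 16 mm wide (y), 22 mm tall (z).
- tip (a point): The end of the dipstick's rod, 125 mm along +x from the dipstick's origin.
- grip (a point): Grasp point on the dipstick's orange handle, 42 mm behind the origin; at the start 55 mm above the bench, with air around it and below it down to the drip tray's floor.
- dip_tube: Fixed steel dip tube, 22 mm outside, 15 mm bore, slanting at 45 degrees out of the tank's front. Origin: centre of its mouth, 165 mm above the bench; +z along its axis outwards (up, away from the tank). The last 14 mm of bore flare to 22 mm at the mouth; rim 29 mm across; blue band below. Bore clear for over 130 mm: the collar stops on the rim with 125 mm of rod inside.
- washer: Closed steel wash tank, fixed: 240 mm deep (x), 300 mm wide (y), lid top 170 mm above the bench, black lid handle up to 197 mm. Origin: centre of its underside. The dip tube leans out of the middle of its -x side, mouth 198 mm from the origin.
- drip_tray: Fixed aluminium drip tray, 250 mm (x) by 110 mm (y), rim 14 mm high, floor 3 mm. Origin: centre of its underside; +x is the way the tip points at the start. Two notched rests 44 mm wide, 6 mm thick: at x = +83 mm under the rod (top 59 mm above the bench), at x = -96 mm under the handle's end (top 54 mm).
- build_plate: Bystander: black printer build plate 150 by 190 mm with a loop handle, covered with cream pill-shaped prints, 20 mm high. Origin: centre of its underside.
- jar: Bystander: white jar with a blue cap, 64 mm in diameter, 85 mm high. Origin: centre of its underside.
- scraper: Bystander: spatula with a red handle, 210 mm long, lying flat. Origin: on the bench under its middle.
- parts_bin: Bystander: open yellow bin 130 by 100 mm, 55 mm high. Origin: centre of its underside.

How it is judged:
By the outcome, as a careful person would: the job done as asked, in the order asked, and still so for the second after the job is handed in, while the arm keeps its last pose, push and grip.
It also fails if it takes over 48 s, if anything falls off the work surface, if the arm or the gripper's body presses on something with over 40 N, if the wrist force passes 120 N, or if a joint passes its speed limit or range.

ROBOT

A 6-joint arm with a two-finger parallel gripper is mounted at the origin on the work surface. World frame = base frame: x ahead of the robot, y to its left, z up, the work surface at z = 0. Lengths are in m, angles in rad, forces in N, time in s.
With the tool pointing down it reaches from about 0.2 to 0.875 m from the base axis. Payload 3.4 kg.
Tool frame: the origin (TCP) lies midway between the tips of the shut fingers; the grasp point (between the pads) lies 19 mm behind it; z points along the fingers, y is the direction in which the jaws open and shut (so a half turn about z gives the same grasp; the last joint's range is limited). The gripper opens to 94 mm and grips with 3 to 60 N. Pads are 16 mm wide; open, the fingers measure 119 mm over their backs; the gripper's body (75 mm by 177 mm) begins 78 mm behind the grasp point.
Start: joints at [-1.287, 0.276, 1.505, -0, 1.361, -0.121], TCP at [0.226, -0.529, 0.182] pointing down, gripper open.
Joint ranges: [-2.89, 2.89], [-0.75, 2.08], [0.22, 2.7], [-1.18, 4.32], [0.11, 2.71], [-2.7, 2.7]. Speed limits (rad/s): [2.57, 2.57, 3.14, 3.14, 3.14, 3.14].

INTERFACE

Orientations are given as a rotation vector (axis times angle).
In Python, from station import ctrl, grab_frame, camera_info, order gives the robot as it stands.
- The arm moves only by the tool jog_arm, never from a script. Its argument "commands" is text: rows parted by semicolons, each of 6 numbers parted by spaces: the shift along the tool's x, y, z in cm, then the turn, a rotation vector about the tool's x, y, z in rad. In form: x y z rx ry rz; .... A call has 1 to 5 rows; each row shifts and turns the pose as measured when the row begins, along the tool's axes as they then stand; what a row does not reach is not made up. A row lasts 1/8 s, in which the tool goes at most 62.5 mm and 10.7 degrees, less where a joint would pass 70% of its speed; a pose out of reach is approached as far as the arm can. A call with a gripper value outside its range is refused whole. "gripper" is the closure, from 0 (fully open) to 1 (shut), set as the call begins (left out, the last holds). The fingers move at their own pace and stop on an object; "newtons" is the grip in N (left out, the last holds). Time passes only in rows, so rows that do not move let the fingers close. It gives the time, the measured TCP pose, the force and the opening at its end, in the units of the state.
- ctrl.sense(): the state, without advancing time (a new reading comes with each control period).
- grab_frame(name): name is "side" or "top"; returns (picture, depth): 420x560x3 uint8, red, green, blue; 420x560 float32, m along the optical axis (not along the pixel's ray), 0 where there is no reading.
- camera_info(name): a dict with "intrinsics" (3x3 intrinsics, pixels), "dist_coeffs" ([k1, k2, p1, p2, k3] as OpenCV has them; the pictures are not rectified), "origin" and "orientation" of the camera in the world. Camera axes: x right, y down, z forward; pixel columns grow to the right and rows downward; lengths in m; the calibration is good to about 2 mm. A picture is of the moment at which its call begins. camera_info takes no time and is no camera call.
- order.job_done(): hands the job in, once; it reports no verdict.
The state is a dict: "time": time; "joint_positions": joint angles; "joint_vel": joint speeds; "tau": joint torques, N m; "ee_pos": TCP position; "eef_rot": TCP orientation; "wrist_force": force on the tool from outside, world axes, zero at the start; "wrist_torque": the same for the moment, N m; "width": finger opening in m.
Only numpy, scipy, OpenCV 4.12 (cv2) and the standard library are available. Lean on these libraries where they do the work, as an engineer would, in place of code of your own. Each camera call takes 0.05 s, during which the arm holds its last target. There are 200 camera calls.

## Working session

There is one attempt and no reset: what is moved stays moved. The work goes in short steps, Python scripts to look and compute and a tool call to move; the robot and the scene stay as the last step left them, time stands still between calls to the robot, and variables do not carry over. Pictures are saved under pics/ and viewed, about 8 in all and at most 12, crops included, and the job is handed in when it is done.

Besides the shell and the picture viewer there is one more tool, called after ">>>" as name(argument=value, ...), one argument or row to a line, values as JSON. jog_arm: Moves the arm, as the interface text tells. Its arguments: {"type":"object","properties":{"commands":{"type":"string"},"gripper":{"type":"number"},"newtons":{"type":"number"}},"required":["commands"]}

```bash
mkdir -p pics
cat > h.py <<'E'
import numpy as np, cv2
from scipy.spatial.transform import Rotation as R
from station import ctrl, grab_frame, camera_info, order
def cam(n):
    c=camera_info(n); o=np.array(c["orientation"],float)
    M=o if o.shape==(3,3) else (R.from_rotvec(o).as_matrix() if o.size==3 else R.from_quat(o).as_matrix())
    return np.array(c["intrinsics"]),np.array(c["dist_coeffs"]),np.array(c["origin"]),M
def ray(n,u,v):
    K,D,o,M=cam(n); p=cv2.undistortPoints(np.array([[[u,v]]],float),K,D)[0,0]
    return o,M@np.array([p[0],p[1],1.])
def atz(n,u,v,z):
    o,d=ray(n,u,v); return o+d*(z-o[2])/d[2]
def atd(n,u,v,dep):
    o,d=ray(n,u,v); return o+d*dep
def proj(n,P):
    K,D,o,M=cam(n); P=np.atleast_2d(P)
    return cv2.projectPoints((P-o)@M,np.zeros(3),np.zeros(3),K,D)[0][:,0]
def snap(n,f):
    im,d=grab_frame(n); cv2.imwrite(f"pics/{f}.png",im[:,:,::-1]); np.save(f"pics/{f}.npy",d); return im,d
def st():
    s=ctrl.sense(); return s
E
python3 - <<'E'
from h import *
for n in("side","top"):
    print(n,camera_info(n)); snap(n,n+"0")
s=st(); print(s)
E
```

```text
side {'intrinsics': array([[433.70031747,   0.        , 279.63727296],
       [  0.        , 433.70031747, 214.90089149],
       [  0.        ,   0.        ,   1.        ]]), 'dist_coeffs': array([-0.13491582,  0.        ,  0.        ,  0.        ,  0.        ]), 'origin': array([0.35482167, 0.78463883, 0.9077737 ]), 'orientation': array([-0.42471954,  2.78920371, -1.1403317 ])}
top {'intrinsics': array([[502.32181508,   0.        , 279.80132669],
       [  0.        , 502.32181508, 216.80178754],
       [  0.        ,   0.        ,   1.        ]]), 'dist_coeffs': array([-0.17395009,  0.        ,  0.        ,  0.        ,  0.        ]), 'origin': array([0.45508175, 0.04344976, 1.44878891]), 'orientation': array([-2.1560862 ,  2.20069533, -0.08997031])}
{'time': 0.1, 'joint_positions': array([-1.28704539e+00,  2.76528885e-01,  1.50600311e+00,  1.21257649e-05,
        1.36070497e+00, -1.21032628e-01]), 'joint_vel': array([-0.00046965, -0.00115119, -0.00428137, -0.00016111, -0.00068053,
        0.00026812]), 'tau': array([ 3.29319802e-03, -4.05451512e+01, -2.37781173e+01,  7.07534538e-02,
        2.98051746e-02, -4.39292046e-05]), 'ee_pos': array([ 0.22627331, -0.52800745,  0.18079428]), 'eef_rot': array([-3.07586278e+00, -6.31167008e-01,  1.91245894e-04]), 'wrist_force': array([-0.30428227, -0.07361376,  0.30597408]), 'wrist_torque': array([-0.00470801, -0.05404968,  0.01905404]), 'width': 0.0939649235161094}
```

View pics/top0.png

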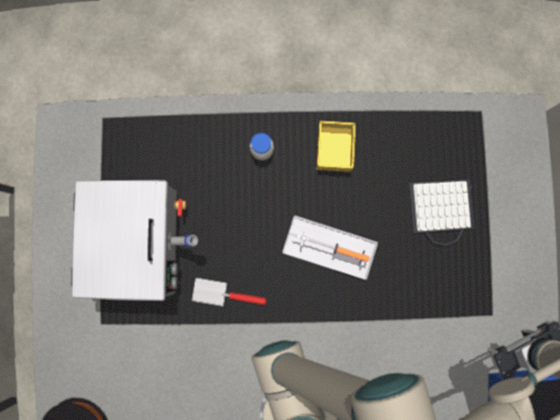

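View pics/side0.png

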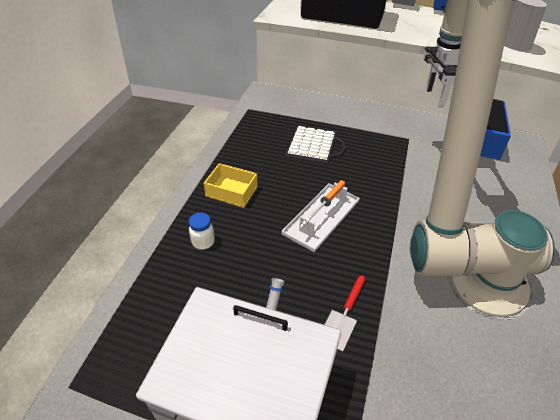

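Top view: tank left with tube mouth near (192,241), dipstick from about (303,239) to (368,258), handle on the right. Side view: mouth near (277,284), handle near (333,193). Enlarging both.

Run:
```python
from h import *
t=cv2.imread("pics/top0.png"); s=cv2.imread("pics/side0.png")
a=cv2.resize(t[205:285,275:385],None,fx=5,fy=5,interpolation=cv2.INTER_CUBIC)[:400]
b=cv2.resize(t[225:260,160:210],None,fx=5,fy=5,interpolation=cv2.INTER_CUBIC)
c=cv2.resize(s[268:323,255:300],None,fx=5,fy=5,interpolation=cv2.INTER_CUBIC)
o=np.zeros((600,800,3),np.uint8); o[:400,:550]=a; o[:175,550:800]=b; o[200:475,560:785]=c
cv2.imwrite("pics/c1.png",o)
# rough dipstick via orange mask
hsv=cv2.cvtColor(t,cv2.COLOR_BGR2HSV)
m=cv2.inRange(hsv,(5,150,120),(18,255,255)); m[:205]=0;m[285:]=0;m[:,:275]=0;m[:,385:]=0
v,u=np.nonzero(m); P=np.array([atz("top",x,y,.066) for x,y in zip(u,v)])
r=cv2.minAreaRect(P[:,:2].astype(np.float32)); print(len(u),r,P.mean(0))
print("tray corners",[atz("top",*p,.014)[:2].round(3) for p in [(296,216),(378,240),(367,278),(283,253)]])
d=np.load("pics/top0.npy"); ds=np.load("pics/side0.npy")
print("mouth",atz("top",193,241,.165), atd("top",193,241,d[241,193]))
print("side mouth",atz("side",278,283,.165),atd("side",278,284,ds[284,278]))
print("tank lid",[atz("top",*p,.17).round(3) for p in [(77,181),(167,181),(165,299),(73,296)]])
```

```text
113 ((0.46377086639404297, -0.15426963567733765), (0.08678735792636871, 0.011358659714460373), 70.285888671875) [ 0.46346392 -0.15499481  0.066     ]
tray corners [array([ 0.576, -0.003]), array([ 0.502, -0.238]), array([ 0.394, -0.202]), array([0.471, 0.036])]
mouth [0.50445987 0.26756759 0.165     ] [0.50502249 0.27012123 0.15037224]
side mouth [0.50217841 0.27772334 0.165     ] [0.50100543 0.28161309 0.16715873]
tank lid [array([0.668, 0.58 , 0.17 ]), array([0.661, 0.334, 0.17 ]), array([0.357, 0.341, 0.17 ]), array([0.365, 0.589, 0.17 ])]
```

View pics/c1.png

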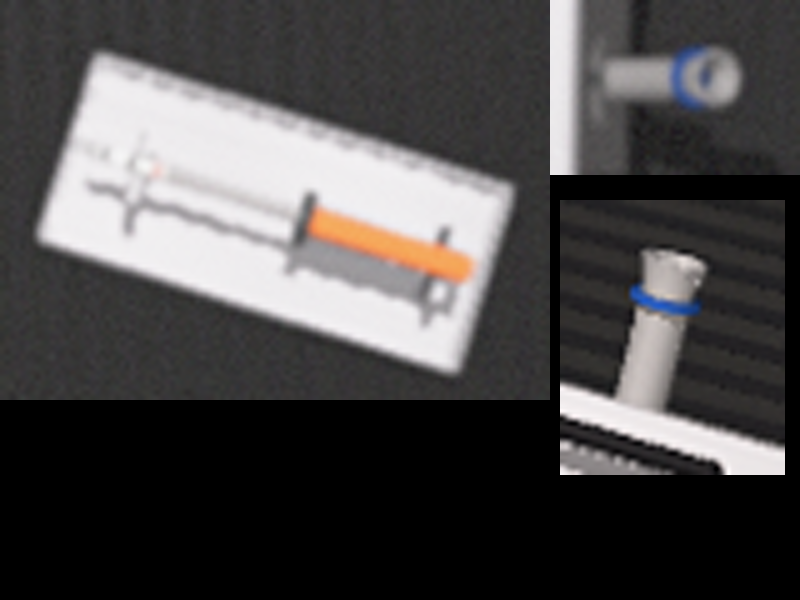

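```bash
cat >> h.py <<'E'
def tri(pt,ps):
    o1,d1=ray("top",*pt); o2,d2=ray("side",*ps)
    A=np.stack([d1,-d2],1); k=np.linalg.lstsq(A,o2-o1,rcond=None)[0]
    p,q=o1+k[0]*d1,o2+k[1]*d2; return (p+q)/2,np.linalg.norm(p-q)
def todo(P,Rm):
    s=st(); T=R.from_rotvec(s["eef_rot"]); D=R.from_matrix(Rm)
    print("t",round(s["time"],2),"pos",s["ee_pos"].round(4),"w",round(s["width"],4),"F",s["wrist_force"].round(1))
    print("cm",(T.inv().apply(np.array(P)-s["ee_pos"])*100).round(2),"rot",(T.inv()*D).as_rotvec().round(3),"q",s["joint_positions"].round(2))
def toolR(x,tilt):  # x: horizontal stick azimuth unit; tilt ry
    x=np.array([x[0],x[1],0.]);x/=np.linalg.norm(x); z=np.array([0,0,-1.]); 
    return np.stack([x,np.cross(z,x),z],1)@R.from_euler('y',tilt).as_matrix()
E
python3 - <<'E'
from h import *
print("mouth tri",tri((193,240.6),(277.8,281)))
print("rod tip",atz("top",290,234.6,.057), "handle top end",atz("top",275+472/5,205+267/5,.062),"collar",atz("top",275+306/5,205+218/5,.058))
s=cv2.imread("pics/side0.png"); hsv=cv2.cvtColor(s,cv2.COLOR_BGR2HSV)
m=cv2.inRange(hsv,(5,150,120),(18,255,255)); m[:170]=0;m[210:]=0;m[:,:315]=0;m[:,352:]=0
v,u=np.nonzero(m); print(len(u),u.mean(),v.mean(),atz("side",u.mean(),v.mean(),.06))
d=np.load("pics/top0.npy"); print([atd("top",x,y,d[y,x]).round(3) for x,y in [(352,254),(345,252),(360,257)]])
x=np.array([.343,.939]);
E
```

```text
mouth tri (array([0.5055471 , 0.26862879, 0.15865141]), np.float64(0.0003868718971322033))
rod tip [0.52118143 0.01602752 0.057     ] handle top end [ 0.45018593 -0.20242494  0.062     ] collar [ 0.47957211 -0.11116784  0.058     ]
149 335.80536912751677 189.40268456375838 [ 0.45975657 -0.16114013  0.06      ]
[array([ 0.464, -0.153,  0.068]), array([ 0.469, -0.134,  0.068]), array([ 0.455, -0.175,  0.068])]
```

```bash
cat > pick.py <<'E'
from h import *
import sys
h=float(sys.argv[1]); x=np.array([np.cos(np.radians(72)),np.sin(np.radians(72))])
Rm=toolR(x,.35); P=np.array([.468,-.146,.055])+.019*Rm[:,2]-h*Rm[:,2]
todo(P,Rm)
E
python3 pick.py .09
```

```text
t 0.1 pos [ 0.2263 -0.528   0.1808] w 0.094 F [-0.3 -0.1  0.3]
cm [ 35.66 -23.75   5.96] rot [ 0.148  0.328 -0.843] q [-1.29  0.28  1.51  0.    1.36 -0.12]
```

>>> jog_arm(
  commands="4.8 -3.2 0 0 0 0;4.8 -3.2 0 0 0 0;4.8 -3.2 0 0 0 0;4.8 -3.2 0 0 0 0;4.8 -3.2 0 0 0 0",
  gripper=0.3,
  newtons=35,
)

```text
time: 0.72
ee_pos: [0.3863, -0.2833, 0.1783]
eef_rot: [-3.076, -0.617, 0.001]
wrist_force: [0.5, 0.5, -0.5]
width: 0.0658
```

```bash
python3 pick.py .09
```

```text
t 0.72 pos [ 0.3863 -0.2833  0.1783] w 0.0658 F [ 0.5  0.5 -0.5]
cm [11.25 -7.65  5.69] rot [ 0.147  0.326 -0.852] q [-0.78  0.13  1.7   0.    1.31  0.4 ]
```

Now turns (0.93 rad total, about 5 rows), with part of the shift.

>>> jog_arm(
  commands="2.8 -1.9 0 .03 .06 -.17;2.8 -1.4 0 .03 .06 -.17;2.8 -0.9 0 .03 .06 -.17;2.8 0 0.5 .03 .07 -.17;1 0 1 .03 .07 -.17",
)

```text
time: 1.35
ee_pos: [0.4602, -0.1583, 0.1788]
eef_rot: [-2.331, -1.722, -0.407]
wrist_force: [0.0, 0.2, -0.5]
width: 0.0657
```

```bash
python3 pick.py .09
```

```text
t 1.35 pos [ 0.4602 -0.1583  0.1788] w 0.0657 F [ 0.   0.2 -0.5]
cm [-2.94  0.39  5.  ] rot [-0.014 -0.002  0.014] q [-0.75  0.2   1.68  0.32  1.43 -0.52]
```

>>> jog_arm(
  commands="-1.5 0.2 4 -.014 0 .014;-1.5 0.2 4 0 0 0;0 0 1 0 0 0;0 0 0 0 0 0",
)

```text
time: 1.85
ee_pos: [0.4653, -0.1569, 0.081]
eef_rot: [-2.35, -1.707, -0.419]
wrist_force: [0.3, -0.6, 0.2]
width: 0.0657
```

```bash
python3 pick.py 0
python3 - <<'E'
from h import *
a,_=snap("top","t1"); b,_=snap("side","s1")
o=np.zeros((480,800,3),np.uint8)
o[:,:400]=cv2.resize(a[195:291,290:370],(400,480),interpolation=cv2.INTER_CUBIC)
o[:,400:]=cv2.resize(b[145:265,280:380],(400,480),interpolation=cv2.INTER_CUBIC)
cv2.imwrite("pics/c2.png",o[:,:,::-1])
E
```

```text
t 1.85 pos [ 0.4653 -0.1569  0.081 ] w 0.0657 F [ 0.3 -0.6  0.2]
cm [ 0.15 -0.08  4.73] rot [-0.    -0.003 -0.   ] q [-0.74  0.29  1.83  0.34  1.2  -0.58]
```

View pics/c2.png

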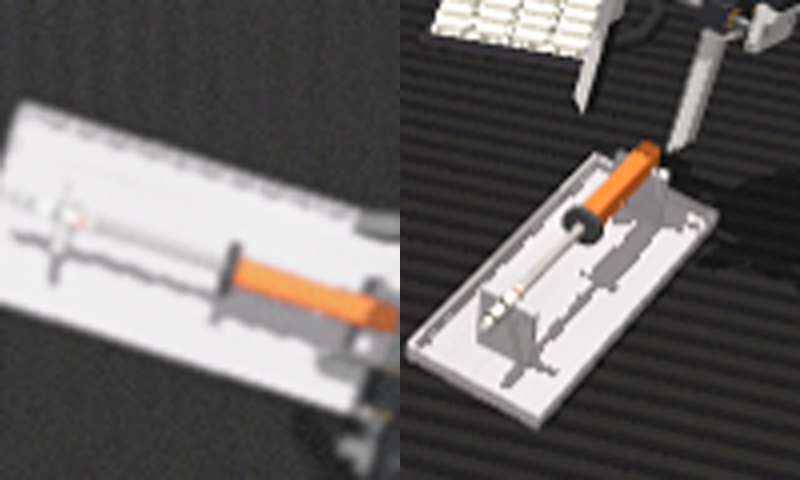

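Both fingertips straddle the handle (side crop: tips at about (583,110) and (680,150), handle between). Descending and closing.

>>> jog_arm(
  commands="0.15 -0.1 2 0 0 0;0 0 2 0 0 0;0 0 0.8 0 0 0;0 0 0.2 0 0 0",
)

```text
time: 2.45
ee_pos: [0.4755, -0.1429, 0.0402]
eef_rot: [-2.36, -1.719, -0.427]
wrist_force: [-0.4, -0.8, -0.4]
width: 0.0658
```

```bash
python3 pick.py 0
```

```text
t 2.45 pos [ 0.4755 -0.1429  0.0402] w 0.0658 F [-0.4 -0.8 -0.4]
cm [ 0.02 -0.63  0.32] rot [0.014 0.003 0.005] q [-0.71  0.33  1.89  0.37  1.08 -0.6 ]
```

>>> jog_arm(
  commands="0 0 0.1 0 0 0;0 0 0 0 0 0;0 0 0 0 0 0;0 0 0 0 0 0;0 0 0 0 0 0",
  gripper=1,
  newtons=35,
)

```text
time: 3.08
ee_pos: [0.473, -0.1423, 0.0408]
eef_rot: [-2.356, -1.721, -0.422]
wrist_force: [-12.0, 0.1, 7.5]
width: 0.019
```

```bash
python3 pick.py 0
```

```text
t 3.08 pos [ 0.473  -0.1423  0.0408] w 0.019 F [-12.    0.1   7.5]
cm [ 0.02 -0.37  0.39] rot [0.01  0.004 0.007] q [-0.71  0.33  1.89  0.37  1.08 -0.6 ]
```

>>> jog_arm(
  commands="0 -0.3 0.1 0 0 0;0 -0.1 0 0 0 0;0 0 0 0 0 0",
)

```text
time: 3.45
ee_pos: [0.4701, -0.1415, 0.0406]
eef_rot: [-2.358, -1.721, -0.424]
wrist_force: [-0.1, 0.6, 0.4]
width: 0.0147
```

```bash
python3 pick.py 0
```

```text
t 3.45 pos [ 0.4701 -0.1415  0.0406] w 0.0147 F [-0.1  0.6  0.4]
cm [ 0.03 -0.07  0.37] rot [0.012 0.004 0.006] q [-0.71  0.32  1.9   0.37  1.08 -0.61]
```

>>> jog_arm(
  commands="0.35 0 -0.95 0 0 0;0.7 0 -1.9 0 0 0;1.2 0 -3.3 0 0 0;1.2 0 -3.3 0 0 0;0 0 0 0 0 0",
)

```text
time: 4.08
ee_pos: [0.4681, -0.1406, 0.1444]
eef_rot: [-2.357, -1.721, -0.42]
wrist_force: [0.1, 0.1, -1.9]
width: 0.0147
```

```bash
python3 pick.py .09
python3 - <<'E'
from h import *
a,_=snap("top","t2"); b,_=snap("side","s2")
s=st(); np.savez("pics/pose2.npz",p=s["ee_pos"],r=s["eef_rot"])
o=np.zeros((560,800,3),np.uint8)
o[:400,:400]=cv2.resize(a[195:275,290:370],(400,400),interpolation=cv2.INTER_CUBIC)
o[:,400:]=cv2.resize(b[130:242,280:360],(400,560),interpolation=cv2.INTER_CUBIC)
cv2.imwrite("pics/c3.png",o[:,:,::-1])
E
```

```text
t 4.08 pos [ 0.4681 -0.1406  0.1444] w 0.0147 F [ 0.1  0.1 -1.9]
cm [-3.55  0.13  1.14] rot [0.009 0.005 0.006] q [-0.71  0.21  1.76  0.33  1.32 -0.51]
```

View pics/c3.png

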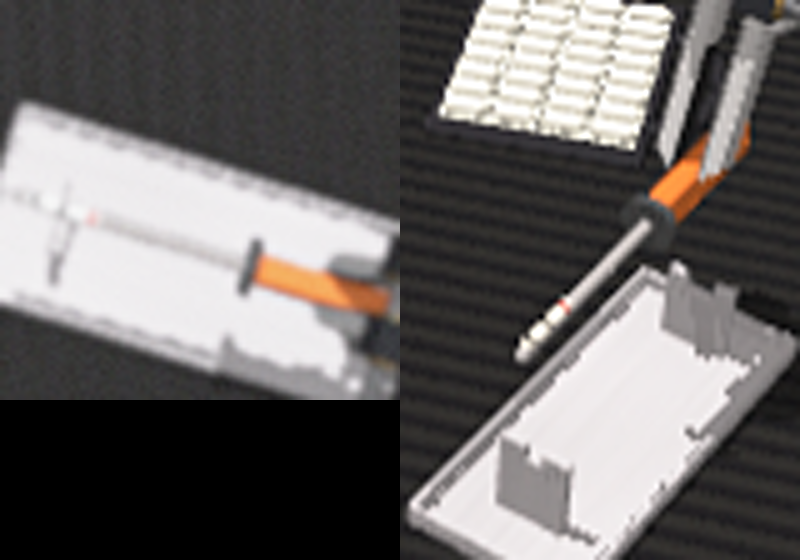

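Run:
```python
from h import *
z=np.load("pics/pose2.npz"); T=R.from_rotvec(z["r"]); p=z["p"]
exp=T.apply([np.cos(.35),0,np.sin(.35)]); print("nominal stick x",exp.round(3))
T2=lambda x,y:(290+x/5,195+y/5); S2=lambda x,y:(280+(x-400)/5,130+y/5)
c,e=tri(T2(248,266),S2(647,221)); r,e2=tri(T2(92,217),S2(563,305)); t,e3=tri(T2(3,190),S2(520,356))
for a,b in((c,e),(r,e2),(t,e3)): print(a.round(4),round(b,4),"tool",T.inv().apply(a-p).round(4))
d=(r-c)/np.linalg.norm(r-c);print("dir",d.round(3),np.linalg.norm(r-c)); d=(t-c);print(np.linalg.norm(d),(d/np.linalg.norm(d)).round(3))
g=p-.019*T.as_matrix()[:,2]; print("grip",g.round(4)); org=g+.042*exp
print("nominal origin",org.round(4),"tip",(org+.125*exp).round(4)); print(proj("top",[org-.003*exp,org+.125*exp]),proj("side",[org-.003*exp,org+.125*exp]))
```

```text
nominal stick x [ 0.306  0.952 -0.003]
[ 0.4778 -0.1093  0.1551] 0.0019 tool [ 0.0347  0.0018 -0.0016]
[ 0.5047 -0.0293  0.156 ] 0.002 tool [0.1144 0.003  0.0263]
[0.5177 0.0159 0.1576] 0.0057 tool [0.1592 0.0015 0.0407]
dir [0.319 0.948 0.01 ] 0.08440008141773511
0.13147910473693328 [0.304 0.953 0.019]
grip [ 0.4642 -0.1454  0.1597]
nominal origin [ 0.4771 -0.1055  0.1596] tip [0.5154 0.0135 0.1591]
[[339.48952002 249.15622946]
 [291.76585194 234.93629251]] [[329.71724501 173.23928203]
 [304.04442663 200.15923184]]
```

```bash
cat > ins.py <<'E'
from h import *
import sys
s=float(sys.argv[1]); dx=[float(v)/1000 for v in sys.argv[2:4]] or [0,0]   # mm corrections: world x, along up-perp
M=atz("top",193.3,240.0,.165); M[0]=.3*.508+.7*M[0]
az=np.array([.026,1.]); Rm=toolR(az,.35-np.pi/4)
sx=Rm@[np.cos(.35),0,np.sin(.35)]; off=np.array([.0385,.0008,-.001])
perp=np.array([0,1,1])/2**.5
P=M-s*sx+np.array([dx[0],0,0])+dx[1]*perp-Rm@off
todo(P,Rm); 
q=st(); T=R.from_rotvec(q["eef_rot"]); d=T.apply([np.cos(.35),0,np.sin(.35)]); org=q["ee_pos"]+T.apply(off)
print("M",M.round(4),"stick dir",d.round(3),"want",sx.round(3),"tip",(org+.125*d).round(4))
r=M-org; print("depth s",round(float(r@sx),4),"lateral x,perp mm",(1000*(org-M)@np.stack([[1,0,0],perp],1)).round(1))
E
python3 ins.py .165
```

```text
t 4.17 pos [ 0.4663 -0.1393  0.1418] w 0.0148 F [-0.9  0.3 -1.8]
cm [29.08 -4.25 -6.02] rot [-0.008 -0.776 -0.293] q [-0.71  0.21  1.76  0.33  1.32 -0.51]
M [0.5073 0.2668 0.165 ] stick dir [ 0.306  0.952 -0.003] want [ 0.018  0.707 -0.707] tip [0.5163 0.0136 0.1554]
depth s 0.2572 lateral x,perp mm [ -29.4 -269.6]
```

>>> jog_arm(
  commands="4 -0.6 -1.2 0 0 0;5 -0.8 -1.5 0 0 0;5 -0.8 -1.5 0 0 0;4 -0.6 -1 0 0 0;0 0 0 0 -.15 -.06",
)

```text
time: 4.8
ee_pos: [0.4817, 0.0166, 0.2451]
eef_rot: [-2.39, -1.837, -0.235]
wrist_force: [-1.0, -0.5, -1.1]
width: 0.0149
```

```bash
python3 ins.py .165
```

```text
t 4.8 pos [0.4817 0.0166 0.2451] w 0.0149 F [-1.  -0.5 -1.1]
cm [10.85 -0.5  -3.15] rot [-0.027 -0.628 -0.237] q [-0.28  0.08  1.62  0.2   1.45 -0.05]
M [0.5073 0.2668 0.165 ] stick dir [ 0.254  0.955 -0.154] want [ 0.018  0.707 -0.707] tip [0.5239 0.1721 0.2343]
depth s 0.2142 lateral x,perp mm [-15.2 -88.8]
```

>>> jog_arm(
  commands="1.5 0 -1 -.007 -.16 -.06;2 0 -1 -.007 -.16 -.06;2.3 0 -0.5 -.007 -.16 -.06;2.3 0 0 -.006 -.15 -.06;0 0 0 0 0 0",
)

```text
time: 5.42
ee_pos: [0.4921, 0.0986, 0.2555]
eef_rot: [1.978, 1.966, -0.481]
wrist_force: [-0.0, -0.8, -0.2]
width: 0.0152
```

```bash
python3 ins.py .165
```

```text
t 5.42 pos [0.4921 0.0986 0.2555] w 0.0152 F [-0.  -0.8 -0.2]
cm [-0.4   0.96 -4.46] rot [-0.008  0.026  0.021] q [ 0.39  0.26  1.45 -0.42  1.63  0.42]
M [0.5073 0.2668 0.165 ] stick dir [-0.005  0.689 -0.725] want [ 0.018  0.707 -0.707] tip [0.4923 0.2196 0.1486]
depth s 0.1469 lateral x,perp mm [-14.4 -41.7]
```

>>> jog_arm(
  commands="-0.4 0.4 -2.2 -.008 .026 .021;-0.3 0.3 -2.2 0 0 0;0 0.2 -0.2 0 0 0;0 0 0 0 0 0",
)

```text
time: 5.92
ee_pos: [0.4995, 0.1103, 0.2948]
eef_rot: [2.01, 1.962, -0.46]
wrist_force: [-0.6, -0.0, -1.1]
width: 0.0148
```

```bash
python3 ins.py .135
```

```text
t 5.92 pos [0.4995 0.1103 0.2948] w 0.0148 F [-0.6 -0.  -1.1]
cm [3.14 0.32 0.63] rot [-0.012  0.002  0.004] q [ 0.39  0.26  1.35 -0.4   1.72  0.39]
M [0.5073 0.2668 0.165 ] stick dir [ 0.01   0.706 -0.709] want [ 0.018  0.707 -0.707] tip [0.5023 0.2338 0.1908]
depth s 0.1667 lateral x,perp mm [-6.3 -4.8]
```

>>> jog_arm(
  commands="0.8 0.3 -0.2 -.012 0 0;1 0.1 0.2 0 0 0;0.6 0 0.2 0 0 0;0 0 0 0 0 0",
)

```text
time: 6.42
ee_pos: [0.5029, 0.1312, 0.2795]
eef_rot: [2.004, 1.961, -0.452]
wrist_force: [-0.0, 0.0, -1.1]
width: 0.015
```

```bash
python3 ins.py .135
python3 - <<'E'
from h import *
a,_=snap("top","t3"); b,_=snap("side","s3")
o=np.zeros((600,800,3),np.uint8)
o[:480,:400]=cv2.resize(a[210:270,165:215],(400,480),interpolation=cv2.INTER_CUBIC)
o[:,400:]=cv2.resize(b[235:310,250:300],(400,600),interpolation=cv2.INTER_CUBIC)
cv2.imwrite("pics/c4.png",o[:,:,::-1])
E
```

```text
t 6.42 pos [0.5029 0.1312 0.2795] w 0.015 F [-0.   0.  -1.1]
cm [0.6  0.01 0.13] rot [-0.004  0.003  0.005] q [ 0.43  0.28  1.36 -0.39  1.7   0.43]
M [0.5073 0.2668 0.165 ] stick dir [ 0.012  0.705 -0.709] want [ 0.018  0.707 -0.707] tip [0.506  0.2546 0.1754]
depth s 0.141 lateral x,perp mm [-2.9 -0.9]
```

View pics/c4.png

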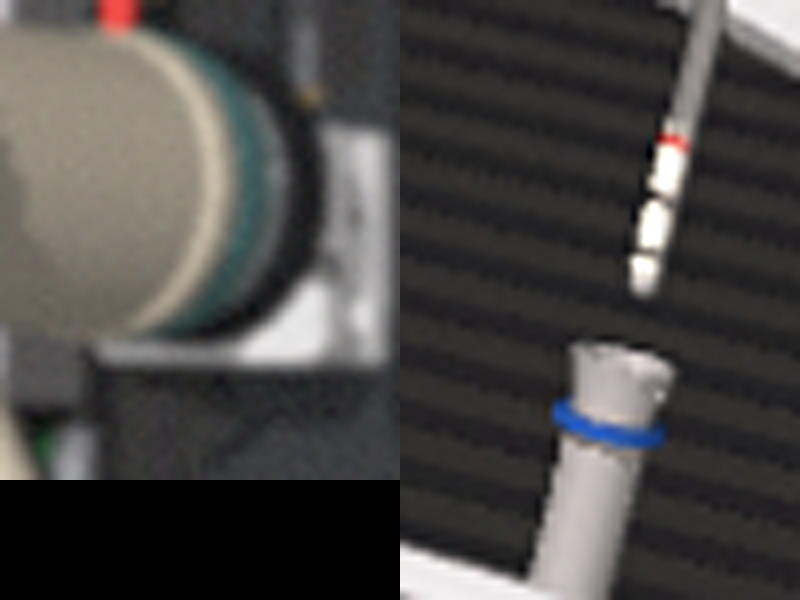

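Run:
```python
from h import *
d=np.load("pics/s3.npy"); sx=np.array([.018,.707,-.707]); perp=np.array([0,1,1])/2**.5
M=np.array([.5073,.2668,.165])
S=lambda x,y:((x-400+.5)/8-.5+250,(y+.5)/8-.5+235)
_,_,o,_=cam("side"); 
for name,r,L in(("rod",.004,[(655,232),(665,180),(680,120),(692,80),(700,50)]),("tube",.011,[(603,455),(597,480),(591,500),(587,520)])):
  for x,y in L:
    u,v=S(x,y); z=d[int(round(v)),int(round(u))]; P=atd("side",u,v,z)
    w=o-P; w-=w@sx*sx; w/=np.linalg.norm(w); A=P-r*w
    e=A-M; print(name,A.round(4),"s",round(e@sx,4),"x",round(1000*(e[0]-sx[0]*(e@sx)),1),"perp",round(1000*e@perp,1))
```

```text
rod [0.5057 0.2422 0.1868] s -0.0328 x -1.0 perp -2.0
rod [0.5059 0.233  0.1974] s -0.0469 x -0.5 perp -1.0
rod [0.5054 0.2221 0.2096] s -0.0632 x -0.8 perp -0.1
rod [0.505  0.2127 0.2152] s -0.0738 x -0.9 perp -2.7
rod [0.5043 0.2084 0.2227] s -0.0821 x -1.5 perp -0.4
tube [0.5055 0.2862 0.1483] s 0.0255 x -2.2 perp 1.9
tube [0.5057 0.2909 0.1434] s 0.0323 x -2.2 perp 1.7
tube [0.5062 0.2943 0.1387] s 0.038 x -1.8 perp 0.9
tube [0.5063 0.2975 0.1339] s 0.0437 x -1.8 perp -0.3
```

Side crop: tip at (643,293), rim centre at (623,360), axes parallel in the image; depth puts the rod about 2 mm low of the tube axis. Correcting and entering the flare.

>>> jog_arm(
  commands="0.7 0 0.1 0 0 0;0.75 0 0.27 0 0 0;0.6 0 0.22 0 0 0;0 0 0 0 0 0",
)

```text
time: 7.02
ee_pos: [0.5035, 0.1482, 0.2652]
eef_rot: [2.005, 1.96, -0.45]
wrist_force: [0.3, -0.8, 0.4]
width: 0.0148
```

```bash
python3 ins.py .11 -1.5 1.5
```

```text
t 7.03 pos [0.5035 0.1482 0.2652] w 0.0148 F [ 0.3 -0.8  0.4]
cm [ 0.85 -0.16  0.27] rot [-0.003  0.003  0.004] q [ 0.45  0.3   1.36 -0.39  1.69  0.47]
M [0.5073 0.2668 0.165 ] stick dir [ 0.014  0.705 -0.709] want [ 0.018  0.707 -0.707] tip [0.5068 0.2716 0.1612]
depth s 0.1189 lateral x,perp mm [-2.2  1. ]
```

>>> jog_arm(
  commands="0.6 0 0.22 0 0 0;0.6 0 0.22 0 0 0;0.6 0 0.22 0 0 0;0 0 0 0 0 0",
)

```text
time: 7.52
ee_pos: [0.5038, 0.1626, 0.2506]
eef_rot: [2.005, 1.96, -0.451]
wrist_force: [-0.4, -0.5, -1.4]
width: 0.0154
```

```bash
python3 ins.py .08 -1.5 1.5
```

```text
t 7.53 pos [0.5038 0.1626 0.2506] w 0.0154 F [-0.4 -0.5 -1.4]
cm [ 1.74 -0.14  0.58] rot [-0.003  0.003  0.004] q [ 0.47  0.32  1.37 -0.38  1.67  0.5 ]
M [0.5073 0.2668 0.165 ] stick dir [ 0.014  0.705 -0.709] want [ 0.018  0.707 -0.707] tip [0.5071 0.286  0.1465]
depth s 0.0983 lateral x,perp mm [-2.   0.9]
```

Past the flare into the bore, no contact. Going on.

>>> jog_arm(
  commands="0.8 0 0.29 0 0 0;0.8 0 0.29 0 0 0;0.8 0 0.29 0 0 0;0.8 0 0.29 0 0 0",
)

```text
time: 8.02
ee_pos: [0.5045, 0.1881, 0.2253]
eef_rot: [2.005, 1.959, -0.449]
wrist_force: [-0.5, -0.4, -0.7]
width: 0.0152
```

```bash
python3 ins.py .05 -1.5 1.5
```

```text
t 8.03 pos [0.5045 0.1881 0.2253] w 0.0152 F [-0.5 -0.4 -0.7]
cm [ 1.18 -0.16  0.39] rot [-0.002  0.002  0.003] q [ 0.51  0.35  1.38 -0.37  1.64  0.55]
M [0.5073 0.2668 0.165 ] stick dir [ 0.015  0.705 -0.709] want [ 0.018  0.707 -0.707] tip [0.508  0.3116 0.1213]
depth s 0.0624 lateral x,perp mm [-1.2  1.1]
```

>>> jog_arm(
  commands="0.8 -0.03 0.29 0 0 0;0.8 0 0.29 0 0 0;0.8 0 0.29 0 0 0;0.8 0 0.29 0 0 0",
)

```text
time: 8.52
ee_pos: [0.5047, 0.2141, 0.1992]
eef_rot: [2.005, 1.96, -0.45]
wrist_force: [0.4, 0.3, -0.8]
width: 0.015
```

```bash
python3 ins.py .0 -1.5 1.5
```

```text
t 8.53 pos [0.5047 0.2141 0.1992] w 0.015 F [ 0.4  0.3 -0.8]
cm [ 2.43 -0.1   0.84] rot [-0.002  0.002  0.004] q [ 0.54  0.39  1.39 -0.36  1.61  0.6 ]
M [0.5073 0.2668 0.165 ] stick dir [ 0.014  0.705 -0.709] want [ 0.018  0.707 -0.707] tip [0.5081 0.3375 0.0952]
depth s 0.0256 lateral x,perp mm [-1.  1.]
```

>>> jog_arm(
  commands="0.6 -0.03 0.22 0 0 0;0.6 0 0.22 0 0 0;0.4 0 0.15 0 0 0;0 0 0 0 0 0",
)

```text
time: 9.02
ee_pos: [0.5045, 0.2272, 0.1858]
eef_rot: [2.004, 1.96, -0.451]
wrist_force: [0.0, -0.5, -0.4]
width: 0.015
```

```bash
python3 ins.py .0 -1.5 1.5
```

```text
t 9.03 pos [0.5045 0.2272 0.1858] w 0.015 F [ 0.  -0.5 -0.4]
cm [ 0.67 -0.06  0.17] rot [-0.002  0.003  0.004] q [ 0.56  0.41  1.39 -0.36  1.6   0.62]
M [0.5073 0.2668 0.165 ] stick dir [ 0.013  0.705 -0.709] want [ 0.018  0.707 -0.707] tip [0.5078 0.3506 0.0817]
depth s 0.0068 lateral x,perp mm [-1.2  0.7]
```

Now 2–3 mm steps until the force shows the collar seating.

>>> jog_arm(
  commands="0.35 0 0.12 0 0 0;0.3 0 0.11 0 0 0;0.2 0 0.07 0 0 0",
)

```text
time: 9.4
ee_pos: [0.5051, 0.2318, 0.1809]
eef_rot: [2.003, 1.956, -0.453]
wrist_force: [0.8, -5.5, 5.0]
width: 0.015
```

```bash
python3 ins.py .0 -1.5 1.5
```

```text
t 9.4 pos [0.5051 0.2318 0.1809] w 0.015 F [ 0.8 -5.5  5. ]
cm [ 0.04 -0.1  -0.08] rot [-0.001  0.007  0.003] q [ 0.57  0.42  1.39 -0.36  1.59  0.63]
M [0.5073 0.2668 0.165 ] stick dir [ 0.015  0.702 -0.712] want [ 0.018  0.707 -0.707] tip [0.5086 0.3547 0.0763]
depth s 0.0001 lateral x,perp mm [-0.6  0.3]
```

Axial force of 7.4 N at s≈0: the collar seems seated. Confirming with one small push and a look.

>>> jog_arm(
  commands="0.2 0 0.07 0 0 0;0.1 0 0.04 0 0 0",
)

```text
time: 9.65
ee_pos: [0.5051, 0.2315, 0.1809]
eef_rot: [2.001, 1.951, -0.456]
wrist_force: [-1.4, -2.1, 3.0]
width: 0.0148
```

```bash
python3 ins.py .0 -1.5 1.5
python3 - <<'E'
from h import *
b,_=snap("side","s4")
cv2.imwrite("pics/c5.png",cv2.resize(b[235:310,240:320],(640,600),interpolation=cv2.INTER_CUBIC)[:,:,::-1])
E
```

```text
t 9.65 pos [0.5051 0.2315 0.1809] w 0.0148 F [-1.4 -2.1  3. ]
cm [ 0.07 -0.11 -0.09] rot [-0.001  0.012  0.001] q [ 0.57  0.42  1.39 -0.37  1.6   0.64]
M [0.5073 0.2668 0.165 ] stick dir [ 0.017  0.698 -0.716] want [ 0.018  0.707 -0.707] tip [0.5089 0.3539 0.0757]
depth s 0.0002 lateral x,perp mm [-0.5 -0. ]
```

View pics/c5.png

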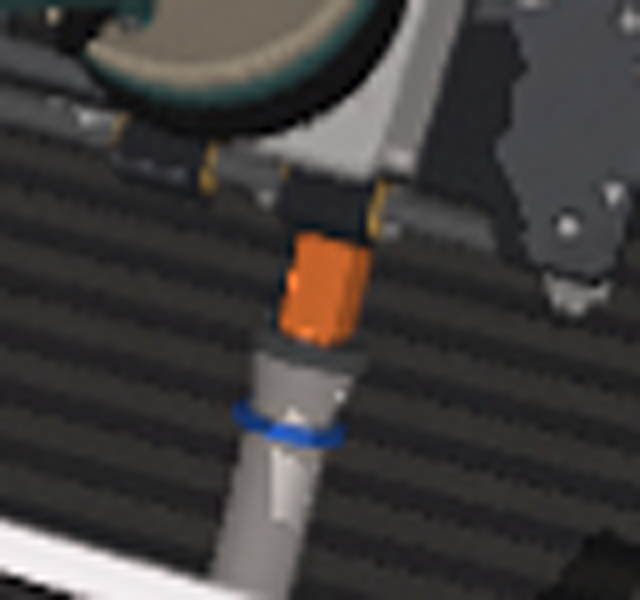

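The collar (310,355) sits flush on the rim and the tool no longer advances. Drawing it straight out.

>>> jog_arm(
  commands="-0.4 0 -0.15 0 .006 0;-0.7 0 -0.26 0 .006 0;-0.9 0 -0.33 0 0 0;-0.9 0 -0.33 0 0 0;-0.9 0 -0.33 0 0 0",
)

```text
time: 10.32
ee_pos: [0.5044, 0.2043, 0.2088]
eef_rot: [2.011, 1.964, -0.44]
wrist_force: [-0.0, 0.0, -0.9]
width: 0.0149
```

```bash
python3 ins.py .09 -1 .5
```

```text
t 10.32 pos [0.5044 0.2043 0.2088] w 0.0149 F [-0.   0.  -0.9]
cm [-4.76 -0.07 -1.73] rot [-0.001 -0.007  0.003] q [ 0.53  0.37  1.39 -0.36  1.61  0.58]
M [0.5073 0.2668 0.165 ] stick dir [ 0.015  0.712 -0.702] want [ 0.018  0.707 -0.707] tip [0.5079 0.3287 0.106 ]
depth s 0.0395 lateral x,perp mm [-1.3  1.2]
```

>>> jog_arm(
  commands="-0.9 0 -0.33 0 -.007 0;-0.9 0 -0.33 0 0 0;-0.9 0 -0.33 0 0 0;-0.9 0 -0.33 0 0 0;-0.9 0 -0.33 0 0 0",
)

```text
time: 10.95
ee_pos: [0.5036, 0.1679, 0.2453]
eef_rot: [2.007, 1.96, -0.446]
wrist_force: [0.1, -0.3, 0.4]
width: 0.0148
```

```bash
python3 ins.py .14 -1 .5
```

```text
t 10.95 pos [0.5036 0.1679 0.2453] w 0.0148 F [ 0.1 -0.3  0.4]
cm [-4.63 -0.08 -1.64] rot [-0.001 -0.     0.002] q [ 0.48  0.32  1.38 -0.38  1.66  0.51]
M [0.5073 0.2668 0.165 ] stick dir [ 0.016  0.707 -0.707] want [ 0.018  0.707 -0.707] tip [0.5072 0.2916 0.1416]
depth s 0.0909 lateral x,perp mm [-2.1  1. ]
```

>>> jog_arm(
  commands="-1 0.02 -0.36 0 0 0;-1 0.02 -0.36 0 0 0;-1.1 0 -0.4 0 0 0;-1.5 0 -0.54 0 0 0;-2 0 -0.72 0 0 0",
)

```text
time: 11.58
ee_pos: [0.5026, 0.1149, 0.2976]
eef_rot: [2.006, 1.961, -0.447]
wrist_force: [0.5, -0.1, -0.5]
width: 0.015
```

```bash
python3 ins.py .18 -1 .5
```

```text
t 11.57 pos [0.5026 0.1149 0.2976] w 0.015 F [ 0.5 -0.1 -0.5]
cm [-1.38 -0.11 -0.5 ] rot [-0.002  0.     0.003] q [ 0.4   0.26  1.34 -0.4   1.72  0.4 ]
M [0.5073 0.2668 0.165 ] stick dir [ 0.015  0.707 -0.707] want [ 0.018  0.707 -0.707] tip [0.506  0.2386 0.1938]
depth s 0.1654 lateral x,perp mm [-3.1  0.5]
```

```bash
cat > fin.py <<'E'
from h import *
x=np.array([np.cos(np.radians(72)),np.sin(np.radians(72))]); Rm=toolR(x,.347)
sx=Rm@[np.cos(.347),0,np.sin(.347)]; off=np.array([.0385,.0008,-.001])
tip=np.array([.5015,-.0545,.145]); todo(tip-.125*sx-Rm@off,Rm)
q=st(); T=R.from_rotvec(q["eef_rot"]); d=T.apply([np.cos(.347),0,np.sin(.347)])
print("dir",d.round(3),"tip",(q["ee_pos"]+T.apply(off)+.125*d).round(4),"vel",abs(q["joint_vel"]).max().round(4))
E
python3 fin.py
```

```text
t 11.57 pos [0.5026 0.1149 0.2976] w 0.015 F [ 0.5 -0.1 -0.5]
cm [-22.27  -4.35  28.77] rot [0.01  0.778 0.298] q [ 0.4   0.26  1.34 -0.4   1.72  0.4 ]
dir [ 0.015  0.709 -0.705] tip [0.506  0.2388 0.1941] vel 0.2798
```

>>> jog_arm(
  commands="-2 0 0 0 .1 .04;-3 0 0.5 0 .15 .06;-3 0 1 0 .15 .06;-3 0 1 0 .15 .06;-3 0 1 0 .15 .06",
)

```text
time: 12.2
ee_pos: [0.4884, -0.0265, 0.2906]
eef_rot: [-2.386, -1.778, -0.376]
wrist_force: [-0.5, -0.0, -1.9]
width: 0.0155
```

```bash
python3 fin.py
```

```text
t 12.2 pos [ 0.4884 -0.0265  0.2906] w 0.0155 F [-0.5 -0.  -1.9]
cm [-22.16   1.12  10.17] rot [0.027 0.06  0.029] q [-0.45  0.06  1.55  0.29  1.54 -0.17]
dir [ 0.292  0.954 -0.06 ] tip [0.536  0.1277 0.295 ] vel 1.6028
```

>>> jog_arm(
  commands="-4 0 1.5 .02 .05 .02;-4.5 0.2 2 0 0 0;-4.5 0.2 2 0 0 0;-4 0.2 2 0 0 0;-2.5 0.2 1.2 0 0 0",
)

```text
time: 12.82
ee_pos: [0.4458, -0.1951, 0.1463]
eef_rot: [-2.375, -1.727, -0.411]
wrist_force: [0.2, 0.2, -1.2]
width: 0.0151
```

```bash
python3 fin.py
```

```text
t 12.82 pos [ 0.4458 -0.1951  0.1463] w 0.0151 F [ 0.2  0.2 -1.2]
cm [-1.44  0.85  1.15] rot [0.019 0.018 0.004] q [-0.81  0.22  1.73  0.3   1.34 -0.59]
dir [ 0.312  0.95  -0.018] tip [ 0.4965 -0.0422  0.1574] vel 0.3633
```

>>> jog_arm(
  commands="-0.9 0.5 0.6 .019 .018 .004;-0.4 0.3 0.2 0 0 0;0 0 0 0 0 0;0 0 0 0 0 0",
)

```text
time: 13.32
ee_pos: [0.4508, -0.209, 0.1357]
eef_rot: [-2.354, -1.711, -0.412]
wrist_force: [0.1, 0.2, -0.1]
width: 0.0153
```

```bash
python3 fin.py;python3 - <<'E'
from h import *
a,_=snap("top","t6"); b,_=snap("side","s6")
o=np.zeros((480,800,3),np.uint8)
o[:,:400]=cv2.resize(a[195:291,290:370],(400,480),interpolation=cv2.INTER_CUBIC)
o[:,400:]=cv2.resize(b[130:250,280:380],(400,480),interpolation=cv2.INTER_CUBIC)
cv2.imwrite("pics/c6.png",o[:,:,::-1])
E
```

```text
t 13.32 pos [ 0.4508 -0.209   0.1357] w 0.0153 F [ 0.1  0.2 -0.1]
cm [ 0.   -0.04  0.51] rot [0.    0.001 0.001] q [-0.83  0.26  1.71  0.31  1.36 -0.61]
dir [ 0.309  0.951 -0.001] tip [ 0.5012 -0.0562  0.1496] vel 0.0069
```

View pics/c6.png

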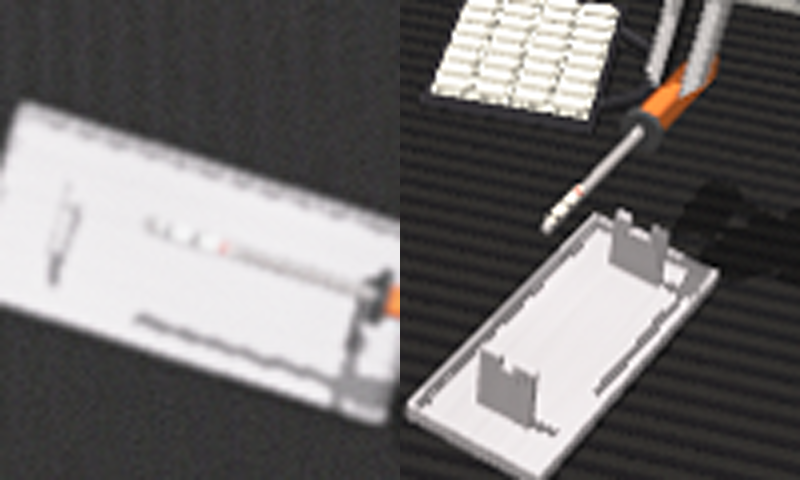

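The tip is over the tray: (145,222) in the top crop, (545,230) in the side crop. Checking the level against pixel predictions.

```bash
python3 fin.py | tail -1
python3 - <<'E'
from h import *
q=st(); T=R.from_rotvec(q["eef_rot"]); d=T.apply([np.cos(.347),0,np.sin(.347)]); org=q["ee_pos"]+T.apply([.0385,.0008,-.001])
P=[org-.003*d,org+.125*d]; print(proj("side",P),proj("top",P))
T2=lambda x,y:(290+(x+.5)/5-.5,195+(y+.5)/5-.5); S2=lambda x,y:(280+(x-399.5)/4-.5,130+(y+.5)/4-.5)
c,e=tri(T2(375,297),S2(645,133)); t,e2=tri(T2(147,222),S2(545,231)); r,e3=tri(T2(224,247),S2(577,191)); print(c,t,r,e,e2,e3)
E
```

```text
dir [ 0.309  0.951 -0.001] tip [ 0.5012 -0.0562  0.1496] vel 0.0053
[[339.69382899 161.71807183]
 [315.82690049 186.44680347]] [[365.87792767 254.18430369]
 [318.72927696 240.02069571]]
[ 0.45992601 -0.17511184  0.14854275] [ 0.50252069 -0.05755786  0.1450401 ] [ 0.48938223 -0.09653936  0.15116445] 0.0046181929695884505 0.0029278127488881673 0.0011014162726613358
```

```bash
python3 -c "
from h import *
s=st(); print(s['time'],s['width'],abs(s['joint_vel']).max()); print(order.job_done())"
```

```text
13.425 0.015082422684501473 0.005345480573168786
the job is handed in; nothing more can be done
None
```

The level check is done and handed in at 13.4 s on the robot's clock. The dipstick is still in the gripper over the drip tray.

- **Dip:** I lifted the dipstick off its rests by the handle and slid it down the tube. The collar seated at about 7 N axial force. A further small push moved it no deeper, and the side view showed the collar flush on the rim. I then drew it straight out along the tube axis, and the forces I read on the way stayed within about 1 N.
- **Final pose:** The stick is level with its marked face up. From the arm pose, the tip is over the tray at about 150 mm height, roughly 147 mm above the tray floor. The arm is practically still, and the finger opening reads 15 mm.
- **Disagreements in the checks:**
  - The first camera estimate of the mouth height was 159 mm, against the 165 mm given; I used the given height.
  - The last camera check puts the tip about 4 mm lower than the arm pose does. Its height readings along the stick vary by about ±3 mm, so I can only confirm the stick is level to 1–2 degrees.
  - While gripping, the tool was about 4–6 mm off centre. That pushed on the handle with a brief side force of about 14 N at the wrist, which I centred away before lifting.

I did not move or come near the other things on the bench, but I took no final picture of the whole scene to confirm that.

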